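Level the tray riser on the wardrobe shelf

ROBOT

A 6-joint arm with a two-finger parallel gripper is mounted at the origin on the work surface. World frame = base frame: x ahead of the robot, y to its left, z up, the work surface at z = 0. Lengths are in m, angles in degrees, forces in N, time in s.
With the tool pointing down it reaches from about 0.35 to 0.875 m from the base axis. Payload 4.2 kg.
Tool frame: the origin (TCP) lies between the finger pads; the fingertips stand 17 mm ahead of it and the grasp point (between the pads) lies 2 mm behind it; z points along the fingers, y is the line along which they close (so a half turn about z gives the same grasp; the last joint's range is limited). The gripper opens to 87 mm and grips with 3 to 60 N. Pads are 19 mm wide; open, the fingers measure 117 mm over their backs; the gripper's body (75 mm by 190 mm) begins 51 mm behind the grasp point.
Start: joints at [-57.09, 22.042, 0.453, 0, -68.411, -14.817], TCP at [0.194, -0.594, 0.24] pointing down, gripper open.
Joint ranges: [-179.83, 179.83], [-69.29, 118.12], [-61.27, 80.66], [-181.25, 117.63], [-171.15, -9.14], [-177.46, 177.46]. Speed limits (degrees/s): [159.86, 159.86, 180, 180, 180, 180].

INTERFACE

Orientations are given as a 3x3 rotation matrix whose columns are the frame's x, y, z axes.
In Python, from station import r gives the robot as it stands.
- The arm moves only by the tool servo_tool, never from a script. Its argument "targets" is a list of rows, each a list of 5 numbers: the shift along the world's x, y, z in units of 30 mm (1.0 is 30 mm), then the turn about the world's z in rad, then the finger opening in mm, from 0 to 87. In form: [[x, y, z, turn, gripper], ...]. A call has exactly 5 rows; each row is the pose to reach, as a shift and turn from the pose commanded when the call began; what a row does not reach only later rows make up. A row lasts 1/12 s, in which the tool goes at most 41.7 mm and 7.16 degrees, less where a joint would pass 70% of its speed; a pose out of reach is approached as far as the arm can. A call with a gripper value outside its range is refused whole. The fingers move at their own pace and stop on an object; the grip force is fixed at half the most. Time passes only in rows, so rows that repeat a pose let the fingers close, or fill a call up. It gives the time, the measured TCP pose, the force, the opening and the grip force at its end, in the units of the state.
- r.sense(): the state, without advancing time (a new reading comes with each control period).
- r.capture(name): name is "scene" or "top"; returns a dict with "pixels" (384x512x3 uint8, red, green, blue), "fx", "fy", "cx", "cy" (pixels), "world_from_camera" (4x4, takes a point from camera to world coordinates). Camera axes: x right, y down, z forward; pixel columns grow to the right and rows downward; lengths in m; the calibration is good to about 2 mm. A picture is of the moment at which its call begins. There is no depth.
- r.finish_job(): hands the job in; it is judged then, once.
The state is a dict: "time_s": time; "joints": joint angles; "joint_velocities": joint speeds; "effort": joint torques, N m; "tcp_pos": TCP position; "ee_rot": TCP orientation; "wrist_force": force on the tool from outside, world axes, zero at the start; "moment": the same for the moment, N m; "gripper_width": opening from 0.0 (shut) to 1.0 (fully open); "gripper_force": force on a finger pad.
Only numpy, scipy, OpenCV 4.12 (cv2) and the standard library are available. Lean on these libraries where they do the work, as an engineer would, in place of code of your own. Each camera call takes 0.05 s, during which the arm holds its last target. There are 200 camera calls.

TASK

The riser board that carries the tray stack leans towards its screw foot: set the spirit level lengthwise on the bare part of the board, between the trays and the foot's knob, and press it down so that it beds flat. Then turn the knob until the bubble is centred between its two lines, press the level down on the board again, lightly but firmly, and keep pressing: the program finishes while the robot is still pressing it there with the bubble centred. Leave the other things on the shelf where they are.

Things in the scene. Friction and masses are not known exactly. Their poses are not given: they have to be found in the camera images.
- level: Spirit level: aluminium bar 170 long, 22 wide, 42 mm high, 0.2 to 0.3 kg, standing on its base left or right of the riser. Origin: middle of its underside; y along its length, z up. Lower 28 mm solid: grip across the middle, 20 to 24 mm up. The middle 46 mm of the top is a window with the vial; to press, push about 10 N on the solid top (42 mm up) beside it, or grip the middle and push down.
- bubble (a joint): Bubble's place along the vial (m): 0 = centred between the two black lines, positive = towards the level's own +y end. It goes to the higher end, 2 mm for every milliradian of slope along the level, at most 16.5 mm, and takes about 1.5 s to come to rest. The bubble is about 12 mm long; the lines stand 8.2 mm either side of the middle. Hard pressing on one end shifts it 1 or 2 mm.
- bubble_mid (a point): The middle of the bubble (37 mm above the level's base).
- vial_mid (a point): The middle of the vial, half-way between its two black lines (37 mm above the level's base).
- board: Riser board, 200 x 420 x 18 mm, top 48 mm above the shelf. Origin: on the shelf, midway between the two fixed glides under its tray end; z up, y along its length (board from y -385 to +35 mm, x -100 to +100 mm). Three stacked clear trays are fixed on it at y -83 to +33 mm (stack top 198 mm up); the screw foot is at y -355 mm. It only tilts, a few mrad about the glides, as the foot is screwed.
- board_top (a point): Point on the board's top in the middle of its bare part, half-way between trays and knob (board frame x 0, y -208, z 48 mm). The level belongs here with its y axis along the board's y axis, either way round: 40 mm are then left to the trays and 41 mm to the knob.
- foot_grip (a point): Middle of the foot's fluted round black knob (42 mm across, 26 mm high), on its upright axis, 98 mm above the shelf; grip it from above at any angle. Clockwise seen from above raises this end: 2.2 mrad of board tilt, so 4.5 mm of bubble travel, per rad. Turns stiffly (0.06 N m), stays put, keeps its height. At the start the end is too low by 1.0 to 2.4 rad.
- shoe_tree: Bystander: a small wooden shoe tree, 190 mm long, 58 mm wide, 60 mm high, on the side of the riser where the level is not. Origin: middle of its underside, y along its length.
- dish: Bystander: a white ceramic dish, 120 mm across and 30 mm high, near the robot at the front right. Origin: centre of its underside.
- hanger: Bystander: a silver aluminium hanger, 400 mm wide, lying flat on the shelf beyond the riser. Origin: on the shelf at the middle of its straight bar.
- bauble_center (a point): Bystander: centre of a red glass bauble 64 mm across, lying in the dish.
Not all that is in view belongs to the job. There is more than one size of the level; the job needs the larger.

How it is judged (in metres and radians):
On the way, in this order (a step that is already met when the one before it is completed fails the run):
1. the level stands lengthwise on the bare part of the board and is pressed down on it with more than 5.5 N, its weight included (contact force between level and board above 5.5 N and angle between the y axis of level and the y axis of board, either way round below 0.2 rad and angle between the z axis of level and the z axis of board, either way round below 0.03 rad and z of level in the frame of board between 0.045 and 0.052 m), for 0.2 s.
2. the board has been levelled with the foot: the bubble of the level standing on it is within 2.5 mm of the middle (value of joint bubble between -0.0025 and 0.0025 m and angle between board's own z axis and vertical below 0.0015 rad and contact force between level and board above 1 N and angle between the y axis of level and the y axis of board, either way round below 0.2 rad), for 0.5 s.
At the end, for the whole second after the job is handed in: The fingers still press the level, so that it bears on the board with 5.5 to 40 N (its weight is 2 to 3 N of that); it stands flat on the bare part of the board, lengthwise within 0.2 rad; the bubble is within 2.5 mm of the middle and the board within 1.5 mrad of level (all of step 1 and contact force between level and board below 40 N and contact force between the fingers and level above 2.5 N and value of joint bubble between -0.0025 and 0.0025 m and angle between board's own z axis and vertical below 0.0015 rad and x of level in the frame of board between -0.1 and 0.1 m and y of level in the frame of board between -0.33 and -0.09 m); the arm keeps its last pose, push and grip.
It fails at once if the bauble, the dish, the shoe tree or the hanger is shifted by more than 30 mm (distance of any of dish, bauble_center, shoe_tree, hanger from where it was at the start of the episode above 0.03 m).
It also fails if it takes over 72 s, if anything falls off the work surface, if the arm or the gripper's body presses on something with over 40 N, if the wrist force passes 120 N, or if a joint passes its speed limit or range.

## Working session

There is one attempt and no reset: what is moved stays moved. The work goes in short steps, Python scripts to look and compute and a tool call to move; the robot and the scene stay as the last step left them, time stands still between calls to the robot, and variables do not carry over. Pictures are saved under pics/ and viewed, at most 10 in all, crops included, and the job is handed in when it is done.

Besides the shell and the picture viewer there is one more tool, called after ">>>" as name(argument=value, ...) on one line, values as JSON. servo_tool: Moves the arm, as the interface text tells. Its arguments: {"type":"object","properties":{"targets":{"type":"array","items":{"type":"array","items":{"type":"number"}}}},"required":["targets"]}

```bash
ls; mkdir -p pics
cat > h.py <<'E'
import numpy as np, cv2
from station import r
def cap(n,f=None):
    c=r.capture(n); p=np.array(c["pixels"],np.uint8)
    if f: cv2.imwrite(f,p[...,::-1])
    return c,p
def ray(c,u,v):
    T=np.array(c["world_from_camera"]); d=T[:3,:3]@np.array([(u-c["cx"])/c["fx"],(v-c["cy"])/c["fy"],1.])
    return T[:3,3],d/np.linalg.norm(d)
def plane(c,u,v,z):
    o,d=ray(c,u,v); return o+d*(z-o[2])/d[2]
def tri(a,b):
    A=np.zeros((3,3));y=np.zeros(3);R=[]
    for o,d in (a,b):
        P=np.eye(3)-np.outer(d,d);A+=P;y+=P@o
    x=np.linalg.solve(A,y)
    return x,[np.linalg.norm((np.eye(3)-np.outer(d,d))@(x-o)) for o,d in (a,b)]
def proj(c,X):
    T=np.linalg.inv(np.array(c["world_from_camera"])); p=T[:3,:3]@X+T[:3,3]
    return p[0]/p[2]*c["fx"]+c["cx"],p[1]/p[2]*c["fy"]+c["cy"]
E
python3 - <<'E'
from h import *
a,p=cap("scene"); b,q=cap("top")
cv2.imwrite("pics/a.png",p[...,::-1]);cv2.imwrite("pics/b.png",q[...,::-1])
for c in(a,b): print(np.round(np.array(c["world_from_camera"]),3),c["fx"],c["cx"],c["cy"])
s=r.sense();print(s["time_s"],s["tcp_pos"],np.round(s["ee_rot"],3))
E
```

```text
pics
[[-0.4    0.783 -0.477  0.963]
 [ 0.916  0.335 -0.22   0.19 ]
 [-0.012 -0.525 -0.851  0.863]
 [ 0.     0.     0.     1.   ]] 351.4810661173415 257.3744592608764 194.44544287578816
[[ 0.014 -0.998  0.057  0.428]
 [-1.    -0.014 -0.007  0.006]
 [ 0.008 -0.057 -0.998  1.748]
 [ 0.     0.     0.     1.   ]] 495.3470824191388 257.5418135754267 194.71899100231084
0.1 [ 0.19394757 -0.59359299  0.23855155] [[-0.951 -0.31  -0.001]
 [-0.31   0.951  0.002]
 [ 0.     0.002 -1.   ]]
```

View pics/a.png

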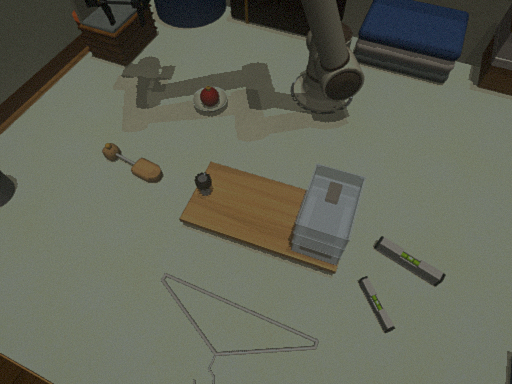

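View pics/b.png

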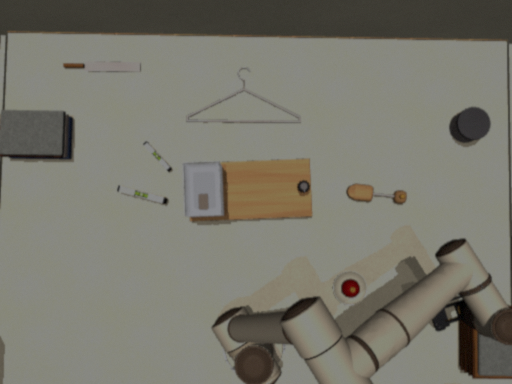

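The scene view shows the larger level at about (410,260), the smaller one at (376,303), the knob at (204,181), and the board between (181,218) and (363,175). In the top view the larger level is at (142,195), the knob at (304,186), and the board spans (190–311, 159–220).

Run:
```python
from h import *
out={}
for n,f in(("scene","a"),("top","b")):
    im=cv2.imread(f"pics/{f}.png"); hsv=cv2.cvtColor(im,cv2.COLOR_BGR2HSV)
    g=cv2.inRange(hsv,(28,110,60),(60,255,255)); d=cv2.inRange(hsv,(0,0,0),(180,255,62))
    w=cv2.inRange(hsv,(8,70,60),(24,255,255))
    for nm,m,lo in(("green",g,4),("dark",d,6),("wood",w,150)):
        k,l,s,c=cv2.connectedComponentsWithStats(m)
        print(n,nm,[(s[i].tolist(),c[i].round(1).tolist()) for i in range(1,k) if s[i][4]>=lo and s[i][4]<20000 and 90<s[i][0]+s[i][2]/2<460 and (s[i][1]>120)])
        if nm=="wood":
            m2=cv2.morphologyEx(m,cv2.MORPH_CLOSE,np.ones((5,5)))
            ct=max(cv2.findContours(m2,0,2)[0],key=cv2.contourArea)
            print(cv2.approxPolyDP(ct,6,True)[:,0].tolist())
# zoomed composite
a=cv2.imread("pics/a.png");b=cv2.imread("pics/b.png")
A=cv2.resize(a[225:295,360:460],(800,560),interpolation=2)[:290*2]
cv2.imwrite("pics/c.png",np.vstack([cv2.resize(a[225:293,360:460],(440,299),interpolation=2),cv2.resize(b[175:215,105:185],(440,220),interpolation=2)]))
```

```text
scene green [([401, 252, 19, 14, 83], [410.0, 258.6]), ([372, 295, 10, 15, 50], [376.4, 302.2])]
scene dark [([117, 149, 4, 6, 13], [118.8, 151.5]), ([110, 155, 9, 6, 26], [114.2, 158.0]), ([148, 171, 15, 12, 57], [156.7, 177.9]), ([195, 173, 16, 22, 217], [203.3, 183.8]), ([138, 176, 9, 5, 9], [142.0, 178.2]), ([180, 219, 7, 4, 9], [182.8, 220.8]), ([188, 223, 6, 3, 6], [190.5, 223.8]), ([200, 227, 9, 4, 12], [203.9, 228.5]), ([212, 231, 9, 4, 13], [215.8, 232.4]), ([222, 234, 3, 3, 6], [223.0, 235.0]), ([290, 234, 4, 11, 18], [291.0, 238.7]), ([226, 236, 5, 2, 6], [227.8, 236.2]), ([232, 237, 13, 7, 23], [237.3, 239.8]), ([374, 236, 71, 50, 498], [407.5, 263.9]), ([246, 242, 20, 9, 35], [255.3, 245.9]), ([300, 246, 5, 4, 11], [301.9, 247.7]), ([267, 249, 4, 4, 7], [268.6, 250.4]), ([306, 249, 25, 9, 48], [318.1, 253.0]), ([274, 252, 8, 6, 13], [277.5, 253.8]), ([282, 254, 12, 7, 18], [287.4, 256.9]), ([295, 259, 14, 6, 25], [301.6, 261.5]), ([313, 265, 22, 8, 38], [322.4, 268.7]), ([358, 276, 37, 57, 239], [373.8, 306.5])]
scene wood [([102, 143, 17, 17, 194], [109.9, 150.4]), ([13
[... 511 characters left out ...]
, ([440, 262, 3, 3, 6], [440.7, 263.2]), ([373, 276, 54, 46, 145], [396.4, 300.4]), ([342, 282, 4, 12, 16], [342.9, 286.9]), ([229, 297, 90, 29, 627], [281.1, 311.3]), ([213, 307, 29, 20, 159], [226.6, 315.2]), ([362, 317, 10, 9, 18], [367.1, 320.7]), ([401, 324, 5, 7, 9], [403.2, 326.9]), ([282, 328, 10, 16, 41], [285.6, 335.9]), ([345, 329, 34, 41, 193], [363.6, 346.8]), ([407, 333, 3, 10, 12], [408.0, 337.8]), ([337, 336, 5, 6, 7], [339.4, 338.3]), ([237, 343, 38, 41, 778], [256.4, 362.6])]
top wood [([190, 159, 122, 63, 5160], [264.4, 190.1]), ([347, 184, 26, 18, 380], [360.3, 192.2]), ([241, 353, 24, 25, 419], [253.0, 365.3])]
[[309, 159], [222, 162], [224, 215], [190, 220], [311, 216]]
```

View pics/c.png

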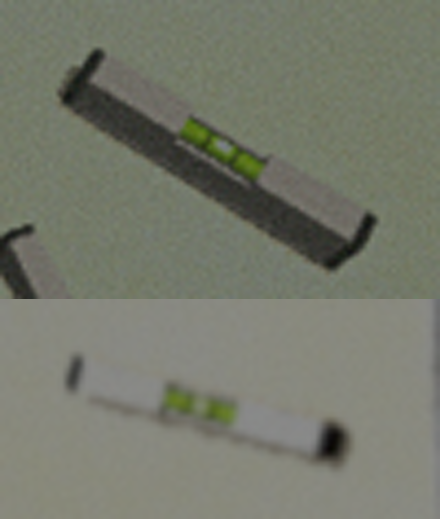

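The vial's middle is at about (410.5,258.6) in the scene and (141.5,194.5) in the top view. The level's end caps are clear in both.

Run:
```python
from h import *
a,_=cap("scene"); b,_=cap("top")
print("vial",tri(ray(a,410.5,258.6),ray(b,141.5,194.5)))
for c,P,z in((a,[(382.3,236.8),(444.5,273.9)],.042),(b,[(118.6,188.5),(165.4,200.8)],.042)):
    X=[plane(c,*p,z) for p in P]; d=X[1]-X[0]; print("level",np.round(X,4).tolist(),np.linalg.norm(d),np.degrees(np.arctan2(d[1],d[0])))
print("knob",tri(ray(a,203.3,181),ray(b,303.8,186.5)))
im=cv2.imread("pics/b.png");hsv=cv2.cvtColor(im,cv2.COLOR_BGR2HSV);w=cv2.inRange(hsv,(8,70,60),(24,255,255))
up=[];lo=[]
for u in range(235,303):
    v=np.where(w[140:240,u])[0]+140; up.append((u,v[0]-.5)); lo.append((u,v[-1]+.5))
for P in(up,lo):
    P=np.array(P);k=np.polyfit(P[:,0],P[:,1],1); 
    X=[plane(b,u,np.polyval(k,u),.048) for u in(235,303)];d=X[1]-X[0];print("edge",np.round(X,4).tolist(),np.degrees(np.arctan2(d[1],d[0])))
rt=[(np.where(w[v,280:330])[0][-1]+280.5,v) for v in range(165,210)]
rt=np.array(rt);k=np.polyfit(rt[:,1],rt[:,0],1);print("end",[plane(b,np.polyval(k,v),v,.048).round(4).tolist() for v in(160,216)])
im=cv2.imread("pics/a.png");v=im.astype(int)
print("scene edge corner",[plane(a,*p,.048).round(4).tolist() for p in((210,163),(181,218))])
for u in(220,250,280): print(u,im[195:265:1,u].tolist()[20:60][::3])
```

```text
vial (array([0.52149874, 0.39694884, 0.0362683 ]), [np.float64(0.0017724381629781977), np.float64(0.0017724381629781278)])
level [[0.4937, 0.3206, 0.042], [0.5313, 0.479, 0.042]] 0.16276940289416056 76.65126959573065
level [[0.5407, 0.4731, 0.042], [0.5005, 0.3111, 0.042]] 0.1668562183773922 -103.90888251512163
knob (array([ 0.55160846, -0.15777372,  0.0957775 ]), [np.float64(0.0021617721807668895), np.float64(0.002161772180766947)])
edge [[0.6396, 0.0737, 0.048], [0.6533, -0.1609, 0.048]] -86.66711793154568
edge [[0.4388, 0.0704, 0.048], [0.4512, -0.1626, 0.048]] -86.94138774592258
end [[0.6483, -0.1826, 0.048], [0.4552, -0.1939, 0.048]]
scene edge corner [[0.462, -0.1892, 0.048], [0.6514, -0.1758, 0.048]]
220 [[57, 92, 117], [53, 92, 114], [53, 88, 115], [58, 92, 118], [57, 96, 117], [55, 94, 118], [32, 52, 66], [49, 62, 62], [95, 115, 116], [107, 124, 119], [100, 119, 113], [103, 118, 113], [107, 123, 119], [103, 119, 112]]
250 [[50, 87, 113], [53, 89, 117], [50, 88, 112], [55, 86, 112], [51, 86, 113], [52, 86, 112], [56, 89, 115], [53, 94, 119], [59, 97, 120], [55, 87, 107], [46, 58, 66], [95, 113, 117], [101, 119, 115], [105, 122, 115]]
280 [[55, 92, 116], [56, 92, 120], [57, 91, 116], [47, 84, 110], [59, 95, 117], [47, 85, 112], [56, 84, 115], [54, 88, 114], [56, 90, 119], [55, 92, 114], [58, 92, 119], [56, 90, 118], [57, 96, 119], [30, 42, 57]]
```

>>> servo_tool(targets=[[1, 1.2, 0.4, 0.1, 87], [2, 2.2, 0.8, 0.2, 87], [3, 3.3, 1.2, 0.3, 87], [4, 4.4, 1.6, 0.4, 87], [4.6, 5, 2, 0.5, 87]])

```text
time_s: 0.62
tcp_pos: [0.3297, -0.445, 0.2975]
ee_rot: [[-0.682, -0.731, -0.001], [-0.731, 0.682, 0.002], [-0.0, 0.002, -1.0]]
wrist_force: [0.3, 0.0, 0.1]
gripper_width: 1.001
gripper_force: 0.0
```

>>> servo_tool(targets=[[0.4, 1.3, 0, 0.03, 87], [0.8, 2.6, 0, 0.06, 87], [1.2, 3.9, 0, 0.09, 87], [1.6, 5.2, 0, 0.12, 87], [2, 6.5, 0, 0.13, 87]])

```text
time_s: 1.03
tcp_pos: [0.3892, -0.2501, 0.298]
ee_rot: [[-0.584, -0.812, 0.0], [-0.812, 0.584, 0.0], [-0.0, -0.0, -1.0]]
wrist_force: [1.4, 1.1, -0.4]
gripper_width: 1.0
gripper_force: 0.0
```

>>> servo_tool(targets=[[0.3, 1.3, 0, 0.03, 87], [0.6, 2.6, 0, 0.06, 87], [0.9, 3.9, 0, 0.09, 87], [1.3, 5.2, 0, 0.12, 87], [1.6, 6.5, 0, 0.13, 87]])

```text
time_s: 1.45
tcp_pos: [0.4373, -0.055, 0.2982]
ee_rot: [[-0.474, -0.881, 0.001], [-0.881, 0.474, 0.0], [-0.001, -0.001, -1.0]]
wrist_force: [1.4, -1.3, 0.9]
gripper_width: 1.0
gripper_force: 0.0
```

>>> servo_tool(targets=[[0.3, 1.3, 0, 0.03, 87], [0.6, 2.6, 0, 0.06, 87], [0.9, 3.9, 0, 0.09, 87], [1.2, 5.2, 0, 0.12, 87], [1.4, 6.5, 0, 0.13, 87]])

```text
time_s: 1.87
tcp_pos: [0.4793, 0.1401, 0.298]
ee_rot: [[-0.355, -0.935, 0.0], [-0.935, 0.355, 0.0], [-0.0, -0.0, -1.0]]
wrist_force: [0.7, 0.5, -0.2]
gripper_width: 0.999
gripper_force: 0.0
```

>>> servo_tool(targets=[[0.3, 1.3, 0, 0.03, 87], [0.6, 2.6, 0, 0.06, 87], [0.9, 3.9, 0, 0.09, 87], [1.2, 5.2, 0, 0.12, 87], [1.4, 6.5, 0, 0.13, 87]])

```text
time_s: 2.28
tcp_pos: [0.5214, 0.3349, 0.2976]
ee_rot: [[-0.232, -0.973, -0.0], [-0.973, 0.232, -0.0], [0.0, 0.0, -1.0]]
wrist_force: [1.2, 0.2, 1.0]
gripper_width: 0.998
gripper_force: 0.0
```

>>> servo_tool(targets=[[0, 1, -0.5, 0, 87], [0, 2.07, -1.5, 0, 87], [0, 2.07, -2.8, 0, 87], [0, 2.07, -4.1, 0, 87], [0, 2.07, -5, 0, 87]])

```text
time_s: 2.7
tcp_pos: [0.5194, 0.3945, 0.1433]
ee_rot: [[-0.232, -0.973, -0.005], [-0.973, 0.232, -0.004], [0.005, 0.004, -1.0]]
wrist_force: [0.1, -0.1, -1.6]
gripper_width: 1.002
gripper_force: 0.0
```

>>> servo_tool(targets=[[0, 0, -0.8, 0, 87], [0, 0, -1.6, 0, 87], [0, 0, -2, 0, 87], [0, 0, -2.3, 0, 87], [0, 0, -2.3, 0, 87]])

```text
time_s: 3.12
tcp_pos: [0.5207, 0.3944, 0.0771]
ee_rot: [[-0.233, -0.972, -0.002], [-0.972, 0.233, -0.002], [0.003, 0.002, -1.0]]
wrist_force: [0.5, 0.8, -0.0]
gripper_width: 0.997
gripper_force: 0.0
```

Run:
```python
from h import *
s=r.sense();t=np.array(s["tcp_pos"]);R=np.array(s["ee_rot"]);print(t,R[:,1],s["wrist_force"])
a,p=cap("scene"); b,q=cap("top")
A=cv2.resize(p[205:305,340:460],(528,440),interpolation=2);B=cv2.resize(q[165:225,105:185],(528,396)[:2],interpolation=2)[:160*2]
cv2.imwrite("pics/d.png",A[...,::-1])
m=cv2.inRange(cv2.cvtColor(p,cv2.COLOR_RGB2HSV),(28,110,60),(60,255,255));print(cv2.connectedComponentsWithStats(m)[2:])
```

```text
[0.52070176 0.39441143 0.0771384 ] [-0.97244875  0.23311121  0.00161135] [ 0.45458218  0.77976404 -0.01397859]
(array([[     0,      0,    512,    384, 196555],
       [   371,    295,     11,     15,     53]], dtype=int32), array([[255.46743151, 191.47015848],
       [376.28301887, 302.16981132]]))
```

View pics/d.png

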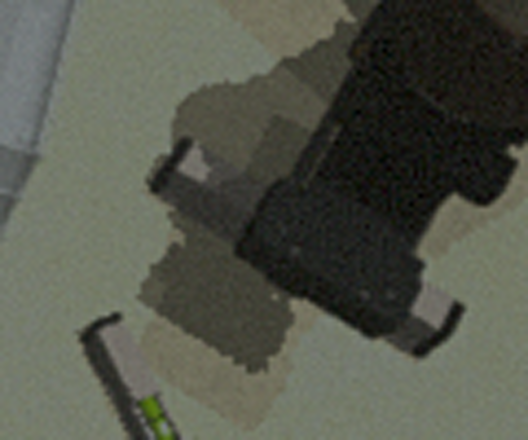

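The gripper lines up over the level's middle: its ends are visible at crop (175,165) and (450,315).

>>> servo_tool(targets=[[0, 0.08, -0.8, 0, 87], [0, 0.08, -1.5, 0, 87], [0, 0.08, -1.8, 0, 87], [0, 0.08, -1.83, 0, 87], [0, 0.08, -1.83, 0, 60]])

```text
time_s: 3.63
tcp_pos: [0.5218, 0.3978, 0.025]
ee_rot: [[-0.233, -0.973, 0.001], [-0.973, 0.233, 0.001], [-0.001, -0.001, -1.0]]
wrist_force: [0.7, 0.6, 0.1]
gripper_width: 0.978
gripper_force: 0.0
```

>>> servo_tool(targets=[[0, 0, 0, 0, 40], [0, 0, 0, 0, 20], [0, 0, 0, 0, 10], [0, 0, 0, 0, 10], [0, 0, 0, 0, 10]])

```text
time_s: 4.05
tcp_pos: [0.5215, 0.3977, 0.0246]
ee_rot: [[-0.233, -0.973, 0.001], [-0.973, 0.233, 0.001], [-0.001, -0.0, -1.0]]
wrist_force: [0.7, -0.1, -0.0]
gripper_width: 0.634
gripper_force: 0.0
```

>>> servo_tool(targets=[[0, 0, 0, 0, 10], [0, 0, 0, 0, 10], [0, 0, 0, 0, 10], [0, 0, 0, 0, 10], [0, 0, 0, 0, 10]])

```text
time_s: 4.47
tcp_pos: [0.5213, 0.3975, 0.024]
ee_rot: [[-0.233, -0.973, 0.0], [-0.973, 0.233, 0.0], [-0.0, -0.0, -1.0]]
wrist_force: [-1.9, 0.4, -0.4]
gripper_width: 0.253
gripper_force: 26.1
```

>>> servo_tool(targets=[[0, 0, 0, 0, 34], [0, 0, 0, 0, 34], [0, 0, -0.1, 0, 34], [0, 0, -0.1, 0, 34], [0, 0, -0.1, 0, 34]])

```text
time_s: 4.88
tcp_pos: [0.5211, 0.3973, 0.0207]
ee_rot: [[-0.233, -0.973, -0.001], [-0.973, 0.233, -0.001], [0.001, 0.0, -1.0]]
wrist_force: [-0.5, 0.2, 0.2]
gripper_width: 0.386
gripper_force: 0.0
```

>>> servo_tool(targets=[[0, 0, 0, 0, 34], [0, 0, 0, 0, 20], [0, 0, 0, 0, 10], [0, 0, 0, 0, 10], [0, 0, 0, 0, 10]])

```text
time_s: 5.3
tcp_pos: [0.5213, 0.3975, 0.0211]
ee_rot: [[-0.233, -0.973, 0.0], [-0.973, 0.233, 0.0], [-0.0, -0.0, -1.0]]
wrist_force: [0.2, -0.1, 0.3]
gripper_width: 0.247
gripper_force: 30.0
```

>>> servo_tool(targets=[[0, 0, 0, 0, 10], [0, 0, 0, 0, 10], [0, 0, 0, 0, 10], [0, 0, 0.1, 0, 10], [0, 0, 0.3, 0, 10]])

```text
time_s: 5.72
tcp_pos: [0.5205, 0.3967, 0.029]
ee_rot: [[-0.233, -0.972, -0.002], [-0.972, 0.233, -0.002], [0.003, 0.002, -1.0]]
wrist_force: [0.1, 0.5, -2.6]
gripper_width: 0.253
gripper_force: 30.0
```

>>> servo_tool(targets=[[0, 0, 0.3, 0, 10], [0, 0, 0.6, 0, 10], [0, 0, 1, 0, 10], [0, 0, 1.5, 0, 10], [0, 0, 2, 0, 10]])

```text
time_s: 6.13
tcp_pos: [0.5213, 0.3975, 0.0918]
ee_rot: [[-0.233, -0.973, 0.0], [-0.973, 0.233, 0.0], [-0.001, -0.0, -1.0]]
wrist_force: [0.6, -0.6, -2.1]
gripper_width: 0.25
gripper_force: 30.0
```

>>> servo_tool(targets=[[0, 0, 1, 0, 10], [0, 0, 2.2, 0, 10], [0, 0, 3.4, 0, 10], [0, 0, 4.6, 0, 10], [0, 0, 5.5, 0, 10]])

```text
time_s: 6.55
tcp_pos: [0.5217, 0.3976, 0.2605]
ee_rot: [[-0.233, -0.973, 0.004], [-0.973, 0.233, 0.004], [-0.005, -0.003, -1.0]]
wrist_force: [1.2, 0.5, -1.1]
gripper_width: 0.244
gripper_force: 30.0
```

>>> servo_tool(targets=[[0, 0, 1, 0.05, 10], [0, 0, 1.7, 0.1, 10], [0, -1, 1.7, 0.15, 10], [0, -2, 1.7, 0.2, 10], [0.1, -3.2, 1.7, 0.29, 10]])

```text
time_s: 6.97
tcp_pos: [0.5234, 0.3012, 0.3075]
ee_rot: [[0.06, -0.998, 0.001], [-0.998, -0.06, 0.002], [-0.002, -0.001, -1.0]]
wrist_force: [0.8, -0.3, -1.7]
gripper_width: 0.252
gripper_force: 30.0
```

>>> servo_tool(targets=[[0.1, -1.2, 0, 0, 10], [0.2, -2.4, 0, 0, 10], [0.3, -3.6, 0, 0, 10], [0.4, -4.8, 0, 0, 10], [0.5, -6, 0, 0, 10]])

```text
time_s: 7.38
tcp_pos: [0.5386, 0.1196, 0.3076]
ee_rot: [[0.055, -0.998, 0.002], [-0.998, -0.055, 0.001], [-0.001, -0.002, -1.0]]
wrist_force: [0.2, 0.6, -1.3]
gripper_width: 0.251
gripper_force: 30.0
```

>>> servo_tool(targets=[[0.1, -1.1, 0, 0, 10], [0.13, -2.2, 0, 0, 10], [0.13, -3.3, 0, 0, 10], [0.13, -4.1, 0, 0, 10], [0.13, -4.4, 0, 0, 10]])

```text
time_s: 7.8
tcp_pos: [0.5424, -0.0135, 0.3075]
ee_rot: [[0.052, -0.999, 0.001], [-0.999, -0.052, -0.0], [0.0, -0.001, -1.0]]
wrist_force: [0.3, 0.7, -1.9]
gripper_width: 0.25
gripper_force: 30.0
```

>>> servo_tool(targets=[[0, 0, -0.5, 0, 10], [0, 0, -1.5, 0, 10], [0, 0, -2.5, 0, 10], [0, 0, -3.5, 0, 10], [0, 0, -4, 0, 10]])

```text
time_s: 8.22
tcp_pos: [0.5409, -0.0103, 0.1833]
ee_rot: [[0.054, -0.999, -0.005], [-0.999, -0.054, 0.0], [-0.0, 0.005, -1.0]]
wrist_force: [-0.2, 0.3, -2.1]
gripper_width: 0.251
gripper_force: 30.0
```

>>> servo_tool(targets=[[0, 0, -1, 0, 10], [0, 0, -2, 0, 10], [0, 0, -2.9, 0, 10], [0, 0, -3.5, 0, 10], [0, 0, -3.7, 0, 10]])

```text
time_s: 8.63
tcp_pos: [0.5414, -0.0104, 0.0727]
ee_rot: [[0.055, -0.998, -0.005], [-0.998, -0.055, -0.001], [0.0, 0.005, -1.0]]
wrist_force: [-0.8, 0.8, -1.3]
gripper_width: 0.247
gripper_force: 30.0
```

>>> servo_tool(targets=[[0, 0, -0.05, 0, 10], [0, 0, -0.1, 0, 10], [0, 0, -0.15, 0, 10], [0, 0, -0.2, 0, 10], [0, 0, -0.2, 0, 10]])

```text
time_s: 9.05
tcp_pos: [0.5437, -0.0104, 0.0699]
ee_rot: [[0.055, -0.998, 0.002], [-0.998, -0.055, 0.001], [-0.0, -0.002, -1.0]]
wrist_force: [-0.5, -0.5, -2.0]
gripper_width: 0.25
gripper_force: 30.0
```

>>> servo_tool(targets=[[0, 0, -0.03, 0, 10], [0, 0, -0.06, 0, 10], [0, 0, -0.08, 0, 10], [0, 0, -0.1, 0, 10], [0, 0, -0.1, 0, 10]])

```text
time_s: 9.47
tcp_pos: [0.5436, -0.0105, 0.0682]
ee_rot: [[0.056, -0.998, 0.001], [-0.998, -0.056, -0.0], [0.0, -0.001, -1.0]]
wrist_force: [-5.0, 0.7, 10.2]
gripper_width: 0.254
gripper_force: 30.0
```

>>> servo_tool(targets=[[0, 0, -0.02, 0, 10], [0, 0, -0.02, 0, 10], [0, 0, -0.02, 0, 10], [0, 0, -0.02, 0, 10], [0, 0, -0.02, 0, 10]])

```text
time_s: 9.88
tcp_pos: [0.5436, -0.0105, 0.0682]
ee_rot: [[0.056, -0.998, 0.002], [-0.998, -0.056, -0.0], [0.0, -0.002, -1.0]]
wrist_force: [-5.2, 0.6, 13.0]
gripper_width: 0.252
gripper_force: 30.0
```

>>> servo_tool(targets=[[0, 0, 0, 0, 10], [0, 0, 0, 0, 10], [0, 0, 0, 0, 10], [0, 0, 0, 0, 10], [0, 0, 0, 0, 10]])

```text
time_s: 10.3
tcp_pos: [0.5436, -0.0105, 0.0682]
ee_rot: [[0.056, -0.998, 0.002], [-0.998, -0.056, -0.0], [0.0, -0.002, -1.0]]
wrist_force: [-5.1, 1.6, 12.8]
gripper_width: 0.254
gripper_force: 30.0
```

>>> servo_tool(targets=[[0, 0, 0, 0, 30], [0, 0, 0, 0, 40], [0, 0, 0, 0, 46], [0, 0, 0, 0, 46], [0, 0, 0, 0, 46]])

```text
time_s: 10.72
tcp_pos: [0.5432, -0.0106, 0.0652]
ee_rot: [[0.055, -0.998, -0.0], [-0.998, -0.055, -0.0], [0.0, 0.0, -1.0]]
wrist_force: [0.5, 0.4, -0.1]
gripper_width: 0.502
gripper_force: 0.0
```

>>> servo_tool(targets=[[0, 0, 0.2, 0, 46], [0, 0, 0.7, 0, 46], [0, 0, 1.5, 0, 46], [0, 0, 2.5, 0, 46], [0, 0, 3.5, 0, 56]])

```text
time_s: 11.13
tcp_pos: [0.5427, -0.0107, 0.1715]
ee_rot: [[0.055, -0.998, -0.001], [-0.998, -0.055, -0.001], [0.0, 0.002, -1.0]]
wrist_force: [0.6, 0.1, 0.3]
gripper_width: 0.557
gripper_force: 0.0
```

>>> servo_tool(targets=[[0.1, -1, 0, 0, 56], [0.2, -2, 0, 0, 56], [0.27, -3.2, 0, 0, 56], [0.27, -4.2, 0, 0, 56], [0.27, -4.9, 0, 0, 56]])

```text
time_s: 11.55
tcp_pos: [0.5511, -0.1598, 0.1708]
ee_rot: [[0.054, -0.999, 0.0], [-0.999, -0.054, -0.0], [0.0, -0.0, -1.0]]
wrist_force: [-0.7, 0.3, 0.5]
gripper_width: 0.641
gripper_force: 0.0
```

Run:
```python
from h import *
s=r.sense();print(s["time_s"],s["tcp_pos"],np.round(s["joints"],1))
C=[cap("scene") for _ in range(8)];a=C[0][0];p=np.mean([c[1].astype(float) for c in C],0).round().astype(np.uint8)
D=[cap("top") for _ in range(2)];q=D[-1][1]
cv2.imwrite("pics/e_full.png",p[...,::-1]);cv2.imwrite("pics/et_full.png",q[...,::-1])
A=cv2.resize(p[130:270,180:360],(720,560),interpolation=2)
cv2.imwrite("pics/e.png",A[...,::-1])
u,v=map(int,proj(a,np.array([.5436,-.0105,.085])));print(u,v)
B=cv2.resize(p[v-14:v+14,u-16:u+16],(768,672),interpolation=2)
h=cv2.resize(B,(686,600));cv2.imwrite("pics/f.png",h[...,::-1])
```

```text
11.55 [ 0.55108868 -0.15976393  0.1708076 ] [  0.   20.4 -12.6   0.  -57.    3.1]
254 199
```

View pics/e.png

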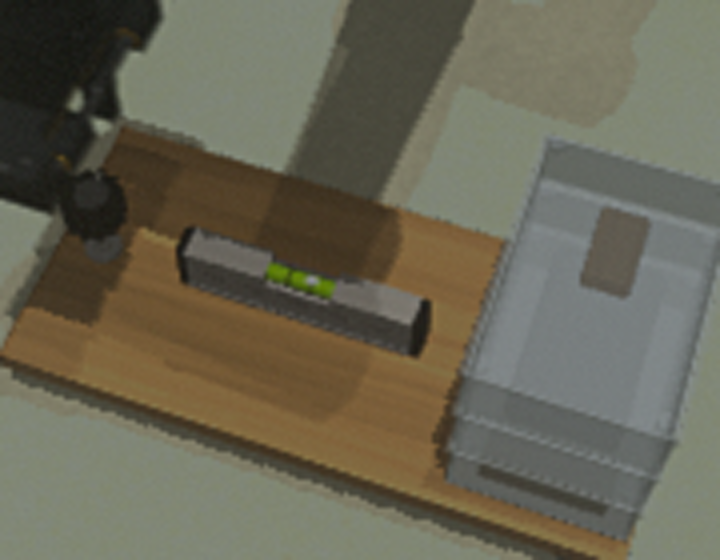

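View pics/f.png

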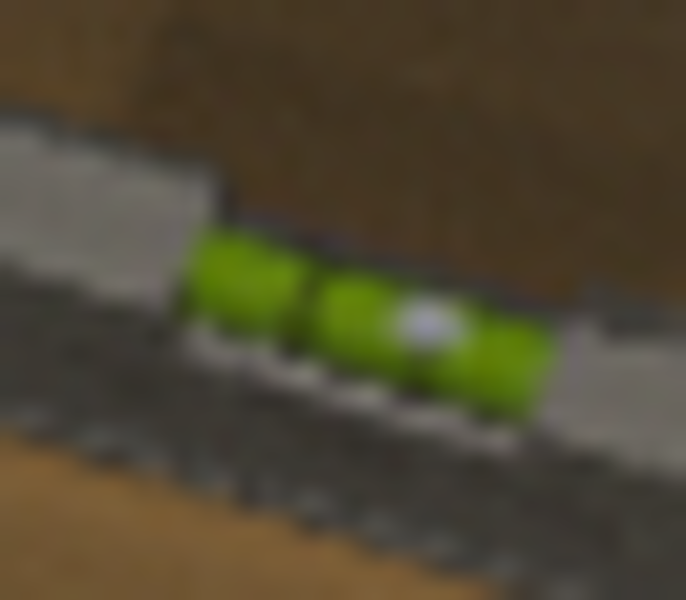

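The bubble sits towards the trays, at zoom (428,323). The left line is at (305,305) and the window's middle at about (365,320), so the bubble is about 7 mm off. That means turning the knob about 1.6 rad clockwise. The level lies lengthwise on the bare part of the board.

>>> servo_tool(targets=[[0, 0, -0.5, 0, 56], [0, 0, -1.1, 0, 56], [0, 0, -1.8, 0, 56], [0, 0, -2.3, 0, 56], [0, 0, -2.5, 0, 56]])

```text
time_s: 12.47
tcp_pos: [0.5499, -0.1568, 0.0931]
ee_rot: [[0.055, -0.998, -0.004], [-0.998, -0.055, 0.001], [-0.001, 0.004, -1.0]]
wrist_force: [0.6, 0.2, 1.2]
gripper_width: 0.644
gripper_force: 0.0
```

>>> servo_tool(targets=[[0, 0, 0, 0, 50], [0, 0, 0, 0, 46], [0, 0, 0, 0, 42], [0, 0, 0, 0, 38], [0, 0, 0, 0, 32]])

```text
time_s: 12.88
tcp_pos: [0.5534, -0.1574, 0.0968]
ee_rot: [[0.056, -0.998, 0.006], [-0.998, -0.056, -0.0], [0.001, -0.006, -1.0]]
wrist_force: [4.7, 1.6, -0.6]
gripper_width: 0.475
gripper_force: 30.0
```

>>> servo_tool(targets=[[0, 0, 0, 0, 30], [0, 0, 0, 0, 30], [0, 0, 0, 0, 30], [0, 0, 0, 0, 30], [0, 0, 0, 0, 30]])

```text
time_s: 13.3
tcp_pos: [0.5534, -0.1574, 0.0968]
ee_rot: [[0.056, -0.998, 0.005], [-0.998, -0.056, -0.0], [0.001, -0.005, -1.0]]
wrist_force: [4.5, 0.9, 1.1]
gripper_width: 0.473
gripper_force: 30.0
```

>>> servo_tool(targets=[[0.05, 0, 0, -0.08, 30], [0.05, 0, 0, -0.16, 30], [0.05, 0, 0, -0.24, 30], [0.05, 0, 0, -0.32, 30], [0.05, 0, 0, -0.4, 30]])

```text
time_s: 13.72
tcp_pos: [0.5536, -0.1575, 0.0968]
ee_rot: [[-0.341, -0.94, 0.002], [-0.94, 0.341, -0.0], [-0.0, -0.002, -1.0]]
wrist_force: [2.7, 1.5, 3.9]
gripper_width: 0.477
gripper_force: 30.0
```

>>> servo_tool(targets=[[0, 0, 0, -0.08, 30], [0, 0, 0, -0.16, 30], [0, 0, 0, -0.24, 30], [0, 0, 0, -0.32, 30], [0, 0, 0, -0.4, 30]])

```text
time_s: 14.13
tcp_pos: [0.5537, -0.1575, 0.0968]
ee_rot: [[-0.68, -0.733, 0.003], [-0.733, 0.68, -0.0], [-0.001, -0.002, -1.0]]
wrist_force: [1.0, 2.0, 4.9]
gripper_width: 0.477
gripper_force: 30.0
```

>>> servo_tool(targets=[[0, 0, 0, -0.08, 30], [0, 0, 0, -0.16, 30], [0, 0, 0, -0.24, 30], [0, 0, 0, -0.32, 30], [0, 0, 0, -0.4, 30]])

```text
time_s: 14.55
tcp_pos: [0.5537, -0.1576, 0.0968]
ee_rot: [[-0.912, -0.41, 0.003], [-0.41, 0.912, -0.001], [-0.002, -0.002, -1.0]]
wrist_force: [2.8, 1.2, 4.0]
gripper_width: 0.474
gripper_force: 30.0
```

>>> servo_tool(targets=[[0, 0, 0, -0.08, 30], [0, 0, 0, -0.16, 30], [0, 0, 0, -0.24, 30], [0, 0, 0, -0.32, 30], [0, 0, 0, -0.4, 30]])

```text
time_s: 14.97
tcp_pos: [0.5538, -0.1577, 0.0968]
ee_rot: [[-1.0, -0.023, 0.003], [-0.023, 1.0, -0.001], [-0.003, -0.001, -1.0]]
wrist_force: [3.9, 1.1, 3.7]
gripper_width: 0.471
gripper_force: 30.0
```

>>> servo_tool(targets=[[0, 0, 0, 0, 30], [0, 0, 0, 0, 30], [0, 0, 0, 0, 30], [0, 0, 0, 0, 30], [0, 0, 0, 0, 30]])

```text
time_s: 15.38
tcp_pos: [0.5538, -0.1577, 0.0968]
ee_rot: [[-1.0, -0.029, 0.003], [-0.029, 1.0, -0.001], [-0.003, -0.001, -1.0]]
wrist_force: [1.9, 2.0, 6.2]
gripper_width: 0.476
gripper_force: 30.0
```

>>> servo_tool(targets=[[0, 0, 0, 0, 30], [0, 0, 0, 0, 30], [0, 0, 0, 0, 30], [0, 0, 0, 0, 30], [0, 0, 0, 0, 30]])

```text
time_s: 15.8
tcp_pos: [0.5538, -0.1577, 0.0968]
ee_rot: [[-1.0, -0.029, 0.003], [-0.029, 1.0, -0.001], [-0.003, -0.001, -1.0]]
wrist_force: [3.1, 1.5, 5.4]
gripper_width: 0.475
gripper_force: 30.0
```

>>> servo_tool(targets=[[0, 0, 0, 0, 30], [0, 0, 0, 0, 30], [0, 0, 0, 0, 30], [0, 0, 0, 0, 30], [0, 0, 0, 0, 30]])

```text
time_s: 16.22
tcp_pos: [0.5537, -0.1577, 0.0967]
ee_rot: [[-1.0, -0.029, 0.003], [-0.029, 1.0, -0.001], [-0.003, -0.001, -1.0]]
wrist_force: [2.6, 0.9, 6.0]
gripper_width: 0.474
gripper_force: 30.0
```

```bash
cat > bub.py <<'E'
from h import *
import sys
s=r.sense();print(s["time_s"],s["tcp_pos"],np.round(s["joints"],1),s["wrist_force"])
C=[cap("scene") for _ in range(8)];a=C[0][0];p=np.mean([c[1].astype(float) for c in C],0).round().astype(np.uint8)
cv2.imwrite(f"pics/{sys.argv[1]}_full.png",p[...,::-1])
u,v=254,199
B=cv2.resize(p[v-14:v+14,u-16:u+16],(686,600),interpolation=2)
cv2.imwrite(f"pics/{sys.argv[1]}.png",B[...,::-1])
hsv=cv2.cvtColor(B,cv2.COLOR_RGB2HSV)
g=cv2.inRange(hsv,(28,120,50),(60,255,255)); hull=cv2.convexHull(np.argwhere(g>0)[:,::-1].astype(np.int32))
m=np.zeros_like(g);cv2.fillConvexPoly(m,hull,255)
(cx,cy),wh,an=cv2.minAreaRect(hull)
w=cv2.bitwise_and(cv2.erode(m,np.ones((15,15))),cv2.inRange(hsv,(0,0,105),(180,90,255)))
k,l,st,ce=cv2.connectedComponentsWithStats(w)
f=lambda x,y:plane(a,u-16+(x+.5)/21.44-.5,v-14+(y+.5)/21.44-.5,.085)
d=np.array([-.056,.998,0])
print("green rect",cx,cy,wh,an)
for i in range(1,k):
    if st[i][4]>300: print("white",ce[i],st[i],"offset mm",1e3*(f(*ce[i])-f(cx,cy))@d)
E
python3 bub.py g; python3 - <<'E'
E
```

```text
16.2167 [ 0.55374968 -0.1576763   0.09674415] [  0.2  25.3 -17.2   0.  -47.3 -88.6] [2.61866293 0.87003864 6.02503783]
green rect 369.1377258300781 320.4206237792969 (389.2812194824219, 106.85150909423828) 17.95232391357422
```

View pics/g.png

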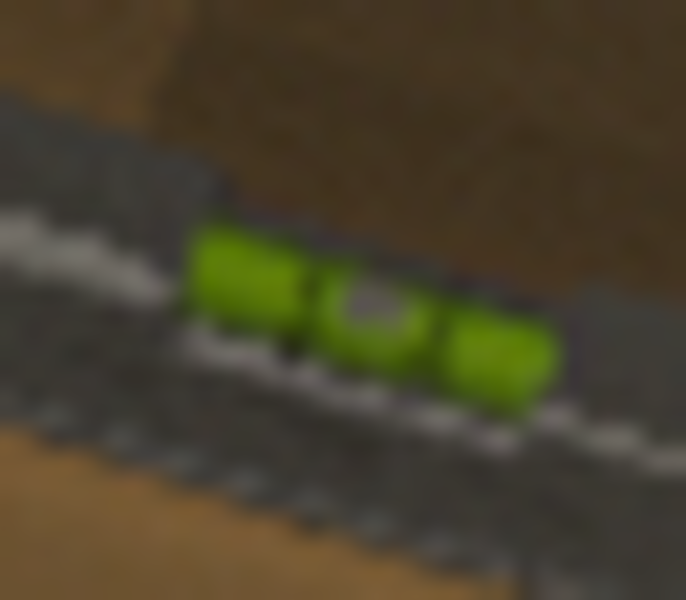

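The bubble is at zoom (377,305), between the lines at about (308,305) and (434,350). That is centred to within about 0.5 mm. Now I release the knob and press on the solid top either side of the window.

>>> servo_tool(targets=[[0, 0, 0, 0, 46], [0, 0, 0, 0, 54], [0, 0, 0, 0, 58], [0, 0, 0, 0, 58], [0, 0, 0, 0, 58]])

```text
time_s: 17.03
tcp_pos: [0.5518, -0.1576, 0.0948]
ee_rot: [[-1.0, -0.026, -0.002], [-0.026, 1.0, 0.0], [0.002, 0.0, -1.0]]
wrist_force: [-0.9, 1.0, 0.1]
gripper_width: 0.655
gripper_force: 0.0
```

>>> servo_tool(targets=[[0, 0, 0.4, 0, 58], [0, 0, 1, 0, 58], [0, 0, 1.7, 0, 58], [0, 0, 2.3, 0, 58], [0, 0, 2.5, 0, 58]])

```text
time_s: 17.45
tcp_pos: [0.5539, -0.1578, 0.1731]
ee_rot: [[-1.0, -0.026, 0.004], [-0.027, 1.0, -0.001], [-0.004, -0.001, -1.0]]
wrist_force: [1.6, 0.9, 0.5]
gripper_width: 0.665
gripper_force: 0.0
```

>>> servo_tool(targets=[[-0.07, 1, 0, 0, 62], [-0.14, 2, 0, 0.01, 68], [-0.2, 3.2, 0, 0.02, 76], [-0.3, 4.3, 0, 0.03, 76], [-0.33, 4.9, 0, 0.03, 76]])

```text
time_s: 17.87
tcp_pos: [0.5417, -0.0081, 0.1696]
ee_rot: [[-0.998, -0.058, -0.002], [-0.058, 0.998, 0.0], [0.002, 0.0, -1.0]]
wrist_force: [-0.5, -0.4, 0.1]
gripper_width: 0.855
gripper_force: 0.0
```

>>> servo_tool(targets=[[0, 0, -0.4, 0, 76], [0, 0, -0.9, 0, 76], [0, 0, -1.4, 0, 76], [0, 0, -1.7, 0, 76], [0, 0, -1.75, 0, 76]])

```text
time_s: 18.28
tcp_pos: [0.5411, -0.0109, 0.1154]
ee_rot: [[-0.998, -0.055, -0.005], [-0.055, 0.998, -0.001], [0.005, -0.001, -1.0]]
wrist_force: [1.0, 0.4, -0.1]
gripper_width: 0.873
gripper_force: 0.0
```

```bash
python3 bub.py i
python3 - <<'E'
from h import *
a,_=cap("scene");b,_=cap("top");print(plane(a,254-16+369.6/21.44-.5,199-14+320.9/21.44-.5,.085))
p=cv2.imread("pics/i_full.png");cv2.imwrite("pics/j.png",cv2.resize(p[130:270,180:360],(720,560),interpolation=2))
E
```

```text
18.2833 [ 0.54110088 -0.01087543  0.11539296] [  16.    21.3  -20.7   -0.   -48.4 -102.8] [ 1.0324251   0.43920609 -0.09216238]
green rect 368.3999938964844 321.3000183105469 (389.2763671875, 109.09857177734375) 18.434947967529297
[ 0.54339286 -0.01114926  0.085     ]
```

View pics/j.png

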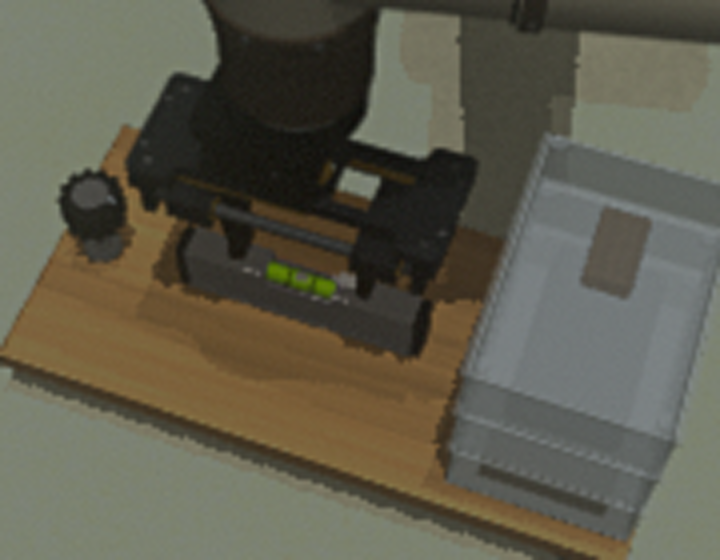

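The fingertips are either side of the window, at crop (237,240) and (365,280). The bubble is still visible between its lines.

>>> servo_tool(targets=[[0, 0, -0.06, 0, 76], [0, 0, -0.12, 0, 76], [0, 0, -0.18, 0, 76], [0, 0, -0.22, 0, 76], [0, 0, -0.22, 0, 76]])

```text
time_s: 19.2
tcp_pos: [0.5426, -0.0106, 0.1109]
ee_rot: [[-0.998, -0.056, -0.001], [-0.056, 0.998, -0.0], [0.001, -0.0, -1.0]]
wrist_force: [0.2, -0.2, -0.5]
gripper_width: 0.87
gripper_force: 0.0
```

>>> servo_tool(targets=[[0, 0, -0.02, 0, 76], [0, 0, -0.04, 0, 76], [0, 0, -0.05, 0, 76], [0, 0, -0.05, 0, 76], [0, 0, -0.05, 0, 76]])

```text
time_s: 19.62
tcp_pos: [0.5429, -0.0105, 0.1099]
ee_rot: [[-0.998, -0.056, 0.0], [-0.056, 0.998, 0.0], [-0.0, 0.0, -1.0]]
wrist_force: [-0.3, -0.6, 0.9]
gripper_width: 0.875
gripper_force: 0.0
```

>>> servo_tool(targets=[[0, 0, -0.02, 0, 76], [0, 0, -0.04, 0, 76], [0, 0, -0.06, 0, 76], [0, 0, -0.06, 0, 76], [0, 0, -0.06, 0, 76]])

```text
time_s: 20.03
tcp_pos: [0.5429, -0.0106, 0.108]
ee_rot: [[-0.998, -0.056, -0.0], [-0.056, 0.998, 0.0], [0.0, 0.0, -1.0]]
wrist_force: [-0.5, -0.5, 0.2]
gripper_width: 0.871
gripper_force: 0.0
```

>>> servo_tool(targets=[[0, 0, -0.01, 0, 76], [0, 0, -0.02, 0, 76], [0, 0, -0.03, 0, 76], [0, 0, -0.03, 0, 76], [0, 0, -0.03, 0, 76]])

```text
time_s: 20.45
tcp_pos: [0.5429, -0.0105, 0.1074]
ee_rot: [[-0.998, -0.056, 0.0], [-0.056, 0.998, 0.0], [-0.0, 0.0, -1.0]]
wrist_force: [-1.8, -0.3, 3.3]
gripper_width: 0.873
gripper_force: 1.3
```

Contact. A little more, then let the bubble settle.

>>> servo_tool(targets=[[0, 0, -0.02, 0, 76], [0, 0, -0.03, 0, 76], [0, 0, -0.04, 0, 76], [0, 0, -0.04, 0, 76], [0, 0, -0.04, 0, 76]])

```text
time_s: 20.87
tcp_pos: [0.543, -0.0105, 0.1074]
ee_rot: [[-0.998, -0.056, 0.001], [-0.056, 0.998, -0.0], [-0.001, -0.0, -1.0]]
wrist_force: [-3.1, 0.8, 8.8]
gripper_width: 0.87
gripper_force: 4.6
```

>>> servo_tool(targets=[[0, 0, 0, 0, 76], [0, 0, 0, 0, 76], [0, 0, 0, 0, 76], [0, 0, 0, 0, 76], [0, 0, 0, 0, 76]])

```text
time_s: 21.28
tcp_pos: [0.5431, -0.0105, 0.1074]
ee_rot: [[-0.998, -0.056, 0.001], [-0.056, 0.998, -0.0], [-0.001, -0.0, -1.0]]
wrist_force: [-3.1, 1.8, 9.2]
gripper_width: 0.876
gripper_force: 4.6
```

>>> servo_tool(targets=[[0, 0, 0, 0, 76], [0, 0, 0, 0, 76], [0, 0, 0, 0, 76], [0, 0, 0, 0, 76], [0, 0, 0, 0, 76]])

```text
time_s: 21.7
tcp_pos: [0.543, -0.0105, 0.1074]
ee_rot: [[-0.998, -0.056, 0.001], [-0.056, 0.998, -0.0], [-0.001, -0.0, -1.0]]
wrist_force: [-3.1, 0.8, 8.9]
gripper_width: 0.875
gripper_force: 4.6
```

>>> servo_tool(targets=[[0, 0, 0, 0, 76], [0, 0, 0, 0, 76], [0, 0, 0, 0, 76], [0, 0, 0, 0, 76], [0, 0, 0, 0, 76]])

```text
time_s: 22.12
tcp_pos: [0.5431, -0.0105, 0.1074]
ee_rot: [[-0.998, -0.056, 0.001], [-0.056, 0.998, -0.0], [-0.001, -0.0, -1.0]]
wrist_force: [-2.6, 0.7, 8.7]
gripper_width: 0.872
gripper_force: 4.6
```

>>> servo_tool(targets=[[0, 0, 0, 0, 76], [0, 0, 0, 0, 76], [0, 0, 0, 0, 76], [0, 0, 0, 0, 76], [0, 0, 0, 0, 76]])

```text
time_s: 22.53
tcp_pos: [0.5431, -0.0105, 0.1074]
ee_rot: [[-0.998, -0.056, 0.001], [-0.056, 0.998, -0.0], [-0.001, -0.0, -1.0]]
wrist_force: [-3.6, 1.3, 9.2]
gripper_width: 0.873
gripper_force: 4.6
```

```bash
python3 bub.py k
```

```text
22.5333 [ 0.54306226 -0.01054642  0.10738975] [  16.    21.9  -21.2    0.   -46.9 -102.8] [-3.6146025   1.34503195  9.17261037]
green rect 368.77197265625 320.27117919921875 (388.9569091796875, 110.66326904296875) 17.447187423706055
```

View pics/k.png

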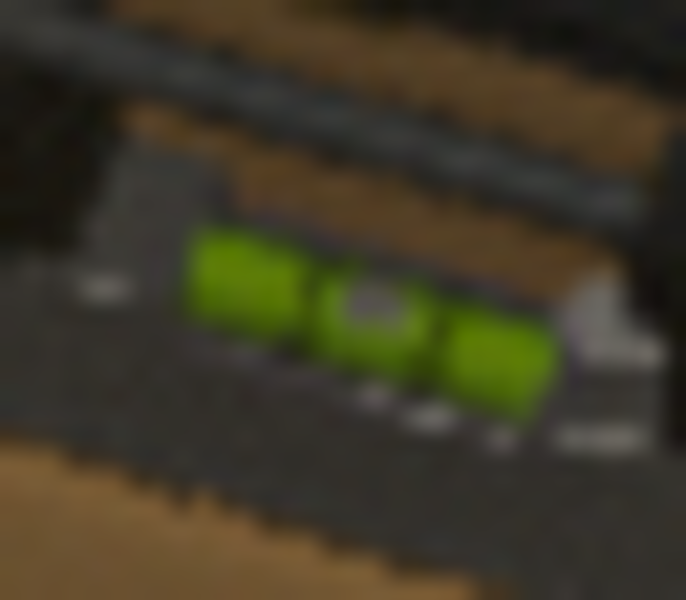

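The bubble at (375,305) lies midway between the lines at (310,305) and (435,350). The fingers press with about 9 N. I'm handing the job in.

```bash
python3 -c "
from station import r
print(r.finish_job())"
```

```text
the job is handed in; nothing more can be done
None
```

I handed the job in at about 23 s with the level bedded lengthwise on the board, the bubble centred to within about 0.5 mm by eye, and the fingers still pressing on it with about 9 N; the hand-in gave no verdict back.

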